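# Hold the drive pulley on the flat of an exhaust blower's shaft

### The arm

A 6-joint arm with a two-finger parallel gripper is mounted at the origin on the work surface. World frame = base frame: x ahead of the robot, y to its left, z up, the work surface at z = 0. Lengths are in m, angles in degrees, forces in N, time in s.
With the tool pointing down it reaches from about 0.375 to 0.9 m from the base axis. Payload 3.1 kg.
Tool frame: the origin (TCP) lies at the very end of the fingers, on their centre line; the grasp point (between the pads) lies 19 mm behind it (bot.tcp_to_grasp is the distance from the TCP to the grasp point, in m); z points along the fingers, y is the direction in which the jaws open and shut (so a half turn about z gives the same grasp; the last joint's range is limited). The gripper opens to 87 mm and grips with 3 to 60 N. Pads are 19 mm wide; open, the fingers measure 117 mm over their backs; the gripper's body (75 mm by 190 mm) begins 51 mm behind the grasp point.
Start: joints at [66.263, 30.224, 82.088, -0, 67.689, -10.227], TCP at [0.146, 0.608, 0.223] pointing down, gripper open.
Joint ranges: [-176.69, 176.69], [-43.24, 126.21], [12.49, 139.97], [-82, 262], [0, 151.66], [-163.58, 163.58]. Speed limits (degrees/s): [159.86, 159.86, 180, 180, 180, 180].

### API

Orientations are given as a 3x3 rotation matrix whose columns are the frame's x, y, z axes.
In Python, from rig import telemetry, eyes, order, bot gives the robot as it stands. The module is installed in compiled form; this text tells all that it offers.
- The arm moves only by the tool servo_tool, never from a script. Its argument "targets" is a list of rows, each a list of 2 entries, a list of its own where there are three numbers: the shift along the tool's x, y, z in m, then the turn, a rotation vector about the tool's x, y, z in rad. In form: [[[tx, ty, tz], [wx, wy, wz]], ...]. A call has 1 to 12 rows; each row is the pose to reach, as a shift and turn from the pose commanded when the call began, along the tool's axes at that moment; what a row does not reach only later rows make up. A row lasts 1/8 s, in which the tool goes at most 62.5 mm and 10.7 degrees, less where a joint would pass 70% of its speed; a pose out of reach is approached as far as the arm can. A call with a gripper value outside its range is refused whole. "gripper" is the finger opening in m, from 0 to 0.087, set as the call begins (left out, the last holds). The fingers move at their own pace and stop on an object; the grip force is fixed at half the most. Time passes only in rows, so rows that repeat a pose let the fingers close. It gives the time, the measured TCP pose, the force and the opening at its end, in the units of the state.
- telemetry.read_state(): the state, without advancing time (a new reading comes with each control period).
- eyes.capture(name): name is "scene" or "top"; returns a dict with "pixels" (400x640x3 uint8, blue, green, red), "intrinsics" (3x3 intrinsics, pixels), "k1" (the pictures are not rectified: a ray, as slopes to the right and down, at radius r is drawn at 1 + k1 r^2 times it, then the intrinsics apply), "extrinsics" (4x4, takes a point from camera to world coordinates). Camera axes: x right, y down, z forward; pixel columns grow to the right and rows downward; lengths in m; the calibration is good to about 2 mm. A picture is of the moment at which its call begins. There is no depth.
- order.hand_in(): hands the job in, once; it reports no verdict.
The state is a dict: "time_s": time; "joint_positions": joint angles; "qvel": joint speeds; "tau": joint torques, N m; "position": TCP position; "tcp_rot": TCP orientation; "force": force on the tool from outside, world axes, zero at the start; "moment": the same for the moment, N m; "opening": opening from 0.0 (shut) to 1.0 (fully open).
Only numpy, scipy, OpenCV 4.12 (cv2) and the standard library are available. Lean on these libraries where they do the work, as an engineer would, in place of code of your own. Each camera call takes 0.05 s, during which the arm holds its last target. There are 200 camera calls.

### The job

The repair bench's belt-driven fume-exhaust blower needs its drive pulley back: first swing the damper lever on the duct from open right round to its closed stop, so that the draught cannot spin the fan. Then pinch the bare fan shaft and turn it until the fingers are on its set-screw flat and the flat looks squarely out of the open side of the belt guard; after that slide the pulley with the hub over the shaft, hub up, its set screw over the flat, down onto the shaft's shoulder. Finish holding it there: still gripping the hub and pressing the pulley firmly down on the shoulder, screw on the flat, so that a mate can tighten the screw from the open side; do not knock the other things on the bench about.

Things in the scene. Friction and masses are not known exactly. Their poses are not given: they have to be found in the camera images.
- blower: fixed blower lying flat, origin on the bench under the fan shaft's axis, z up, yaw varies. Grey scroll housing 210 mm across; on it a steel drive plate (top at z 104 mm) with a topless belt guard on three sides: walls up to z 139 mm, 101 mm from the shaft at +y and -y, 249 mm at +x. A motor with its own small pulley (top at z 158 mm) stands 178 mm behind the shaft; leave it
- guard_opening (a point): middle of the guard's one open side, straight out from the shaft along the blower's -x (roughly towards the robot), 95 mm from the shaft's axis, z 122 mm
- damper (a joint): damper lever on the round duct that leaves the blower towards its -y, rad: 0 = open (lever along the duct, pointing to the blower's -y), 1.571 = closed stop (across the duct, pointing to the blower's -x). Closing turns it clockwise seen from above. Starts between 0 and 0.35, stays where left, friction 0.12 N m
- damper_grip (a point): point on the axis of the lever's upright black grip, a round peg 14 mm thick standing 36 mm above the lever plate, 72 mm from the hinge; the point is 14 mm below the peg's top, at z 131 mm; the lever plate's top is at z 109 mm
- damper_hinge (a point): point on the lever's upright hinge axis, at the same height as damper_grip
- fan_shaft: bare upright steel fan shaft, 16 mm thick, turns freely about z (friction 0.02 N m, stays where left). Origin at the centre of the top of its shoulder (25 mm disc at z 122 mm, the pulley's seat); the shaft stands 50 mm above it, its top 3 mm tapered. Its own -x points out of the flat
- shaft_flat: bright milled set-screw flat along the whole dark shaft, 3 mm deep (13 mm over flat and back, 16 mm elsewhere), 12 mm wide. Origin mid-face, 24 mm above the shoulder, 5 mm from the axis; x points straight out of it. It starts 0.6 to 2.0 rad counter-clockwise (seen from above) of looking out of the guard's open side. Parallel fingers closing on it pull it flat to the pad
- pulley: the drive pulley, aluminium: flange 70 mm across, 16 mm thick; hub on top 34 mm across, 20 mm high (36 mm in all); bore 18 mm right through; 0.17 to 0.35 kg. Lies on the bench hub up; origin under its centre, x axis points from the centre to its set screw
- set_screw (a point): outer end of the pulley's backed-out set screw: 8 mm thick, stands 9.5 mm out of the hub's side, 26 mm above the pulley's underside, 26.5 mm from its axis; it does not project into the bore
- idler: bystander: spare flat idler pulley with no hub and no screw, 60 mm across, 18 mm high, bore 12 mm; same aluminium as the drive pulley; origin under its centre
- tape: bystander: roll of masking tape lying flat, 96 mm across, 24 mm high; origin under its centre
- flux_tin: bystander: round flux tin, 72 mm across, 32 mm high; origin under its centre
- solvent: bystander: white bottle with a cap, 60 mm across, 140 mm high; origin under its centre
- screwdriver: bystander: screwdriver lying on the bench, 190 mm long along its x
- hex_key: bystander: L-shaped hex key lying on the bench, long leg 90 mm along its x, 6 mm thick
- graphics_card: bystander: graphics card lying flat, 112 x 235 x 42 mm (long along its y); origin under its centre
Mind the look-alikes: they are no part of the job. Leave any green or turquoise look-alike of the pulley alone.

How it is judged:
By the outcome, as a careful person would: the job done as asked, in the order asked, and still so for the second after the job is handed in, while the arm keeps its last pose, push and grip.
It also fails if it takes over 72 s, if anything falls off the work surface, if the arm or the gripper's body presses on something with over 40 N, if the wrist force passes 120 N, or if a joint passes its speed limit or range.

## Working session

There is one attempt and no reset: what is moved stays moved. The work goes in short steps, Python scripts to look and compute and a tool call to move; the robot and the scene stay as the last step left them, time stands still between calls to the robot, and variables do not carry over. Pictures are saved under pics/ and viewed, about 8 in all and at most 12, crops included, and the job is handed in when it is done.

Besides the shell and the picture viewer there is one more tool, called after ">>>" by a JSON object that holds its "fn" and its "kwargs", one argument or row to a line. servo_tool: Moves the arm, as the interface text tells. Its arguments: {"type":"object","properties":{"targets":{"type":"array","items":{"type":"array"}},"gripper":{"type":"number"}},"required":["targets"]}

```bash
mkdir -p pics
cat > h.py <<'E'
import numpy as np, cv2
from rig import telemetry, eyes, order, bot
def cap(n, save=None):
    c=eyes.capture(n)
    c={k:(np.array(v) if k!='k1' else v) for k,v in c.items()}
    if save: cv2.imwrite('pics/'+save,c['pixels'])
    return c
def proj(c,P):
    P=np.atleast_2d(P).astype(float); T=np.linalg.inv(c['extrinsics'])
    q=P@T[:3,:3].T+T[:3,3]; s=q[:,:2]/q[:,2:]; r2=(s**2).sum(1,keepdims=True)
    s=s*(1+c['k1']*r2); K=c['intrinsics']
    return s@K[:2,:2].T+K[:2,2]
def ray(c,uv):
    uv=np.atleast_2d(uv).astype(float).reshape(-1,1,2)
    s=cv2.undistortPoints(uv,c['intrinsics'].astype(float),np.array([c['k1'],0,0,0.]),).reshape(-1,2)
    d=np.c_[s,np.ones(len(s))]@c['extrinsics'][:3,:3].T
    return c['extrinsics'][:3,3],d
def onz(c,uv,z):
    o,d=ray(c,uv); return o+d*((z-o[2])/d[:,2])[:,None]
def tri(c1,u1,c2,u2):
    o1,d1=ray(c1,u1);o2,d2=ray(c2,u2);d1=d1[0];d2=d2[0]
    t=np.linalg.lstsq(np.c_[d1,-d2],o2-o1,rcond=None)[0]
    a=o1+d1*t[0];b=o2+d2*t[1];return (a+b)/2,np.linalg.norm(a-b)
E
python3 - <<'E'
from h import *
a=cap('scene','s0.png');b=cap('top','t0.png')
for c in(a,b):print(c['intrinsics'].round(1),c['k1'],c['extrinsics'].round(3))
s=telemetry.read_state();print(s)
E
```

```text
[[388.1   0.  323.5]
 [  0.  388.1 199.6]
 [  0.    0.    1. ]] -0.008429762675125914 [[ 0.678  0.556 -0.48   1.009]
 [ 0.735 -0.504  0.453 -0.398]
 [ 0.01  -0.66  -0.751  0.873]
 [ 0.     0.     0.     1.   ]]
[[370.9   0.  320.4]
 [  0.  370.9 199.1]
 [  0.    0.    1. ]] -0.05318922246614458 [[ 0.011 -0.999  0.049  0.443]
 [-1.    -0.011 -0.006  0.06 ]
 [ 0.006 -0.048 -0.999  1.011]
 [ 0.     0.     0.     1.   ]]
{'time_s': 0.1, 'joint_positions': array([ 6.62622035e+01,  3.02746804e+01,  8.21468169e+01,  2.91298374e-04,
        6.76918385e+01, -1.02269249e+01]), 'qvel': array([ 0.02805455, -0.07751229, -0.18464427,  0.02107363,  0.0727044 ,
        0.05435159]), 'tau': array([ 1.52317502e-04, -4.40988672e+01, -1.77150714e+01,  6.35200460e-02,
        5.33393794e-02, -4.58436489e-05]), 'position': array([0.14571841, 0.60710625, 0.22167072]), 'tcp_rot': array([[-9.72325013e-01,  2.33630965e-01, -8.00586201e-04],
       [ 2.33632065e-01,  9.72323396e-01, -1.80883785e-03],
       [ 3.55828163e-04, -1.94582089e-03, -9.99998044e-01]]), 'force': array([1.15710378, 0.44924428, 0.38973469]), 'moment': array([-0.05828489,  0.01186313, -0.04878289]), 'opening': 0.9967367804783402}
```

View pics/s0.png

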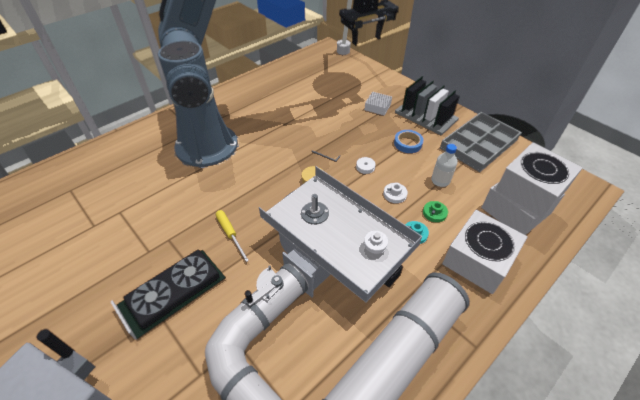

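View pics/t0.png

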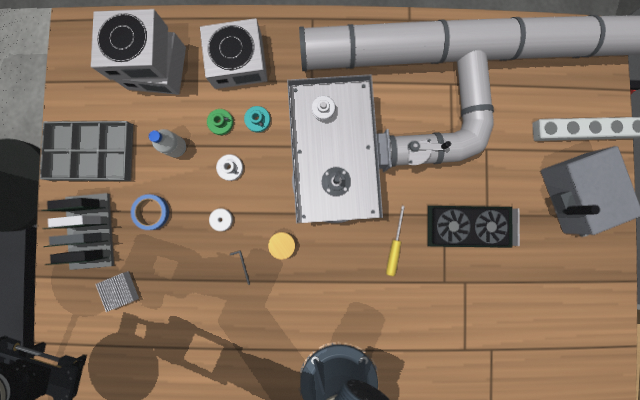

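Scene view: shaft at about (315,208), damper grip at (249,297), hinge at (277,282), white pulley at (395,192). Top view: shaft (336,181), damper (430,150).
Candidates for the pulley in the top view:
- White hubbed part (229,167): fits, it is aluminium with a hub and screw.
- Idler (220,219): no hub.
- Green (220,121) and turquoise (257,119): look-alikes.
- Motor pulley (323,107): to be left alone.

I'll confirm the white one in an enlarged crop.

```bash
cat > crop.py <<'E'
import cv2,numpy as np
def tile(items,out,w=390,h=290):
    ims=[]
    for im,(x0,y0,x1,y1) in items:
        ims.append(cv2.resize(im[y0:y1,x0:x1],(w,h),interpolation=cv2.INTER_CUBIC))
    if len(ims)%2: ims.append(ims[0]*0)
    rows=[np.hstack(ims[i:i+2]) for i in range(0,len(ims),2)]
    cv2.imwrite('pics/'+out,np.vstack(rows))
E
python3 - <<'E'
import cv2
from crop import tile
s=cv2.imread('pics/s0.png');t=cv2.imread('pics/t0.png')
tile([(t,(310,160,362,200)),(t,(400,130,465,170)),(t,(203,148,255,188)),(s,(370,172,422,212))],'c0.png')
tile([(s,(285,180,350,230)),(s,(235,262,300,312))],'c1.png',400,308)
E
```

```text
(no output)
```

View pics/c0.png

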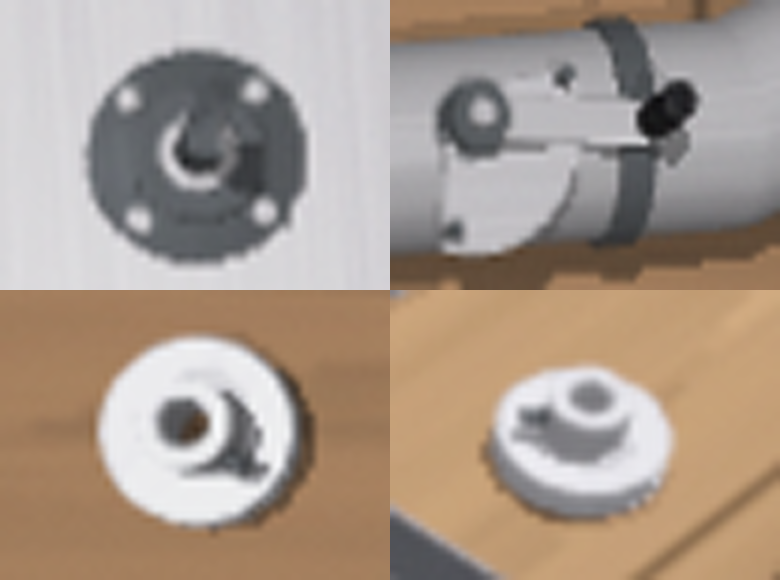

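View pics/c1.png

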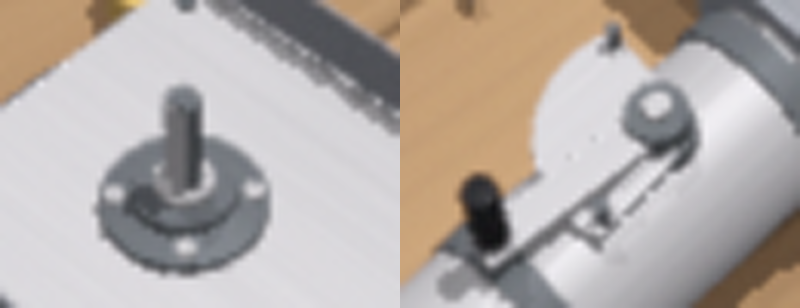

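The white hubbed part at top (229,167) is the drive pulley. Its screw points down-right in the top view and left in the scene view. The damper lever is nearly along the duct, with the peg top at about (448,143) in the top view. Next I'll measure positions.

```bash
cat > m.py <<'E'
from h import *
a=cap('scene');b=cap('top')
def blob(c,box,f):
    x0,y0,x1,y1=box;im=c['pixels'][y0:y1,x0:x1].astype(int)
    m=f(im).astype(np.uint8);n,l,st,ce=cv2.connectedComponentsWithStats(m)
    i=1+st[1:,4].argmax();mm=(l==i).astype(np.uint8)
    cn=max(cv2.findContours(mm,0,1)[0],key=cv2.contourArea)
    return ce[i]+[x0,y0],st[i,4],cn+[x0,y0],mm
dark=lambda t:(lambda im:im.max(2)<t)
for nm,c,boxes in(('scene',a,[(285,185,350,232),(238,285,258,308)]),('top',b,[(312,160,360,202),(436,136,456,156)])):
    ce,n,cn,_=blob(c,boxes[0],dark(150));h=cv2.convexHull(cn);e=cv2.fitEllipse(h);print(nm,'flange',ce,n,e)
    ce2,n2,_,_=blob(c,boxes[1],dark(50));print('peg',ce2,n2)
    print(onz(c,[e[0]],.106),onz(c,[ce2],.127))
    if nm=='scene':ea,pa=e[0],ce2
    else:
        print('tri flange',tri(a,ea,b,e[0]),'peg',tri(a,pa,b,ce2))
# pulley: bright low-sat blob
br=lambda im:(im.min(2)>140)&(im.max(2)-im.min(2)<25)
pe=[]
for nm,c,box in(('scene',a,(375,172,417,208)),('top',b,(205,148,253,188))):
    ce,n,cn,_=blob(c,box,br);e=cv2.fitEllipse(cv2.convexHull(cn));print(nm,'pulley',ce,n,e,onz(c,[e[0]],.016));pe.append(e[0])
print(tri(a,pe[0],b,pe[1]))
g=lambda c,box:cv2.cvtColor(c['pixels'],cv2.COLOR_BGR2GRAY)[box[1]:box[3],box[0]:box[2]]
np.set_printoptions(linewidth=250)
print('pul top');print(g(b,(216,154,246,184)))
print('shaft top');print(g(b,(322,168,354,194)))
E
python3 m.py
```

```text
scene flange [314.30721649 211.70721649] 485 ((314.6456298828125, 210.13894653320312), (27.038095474243164, 29.871185302734375), 9.298055648803711)
peg [248.65714286 297.82857143] 35
[[0.53021703 0.02378162 0.106     ]] [[ 0.62830249 -0.24908386  0.127     ]]
top flange [335.9398374  181.01300813] 615 ((335.871826171875, 181.10890197753906), (28.685850143432617, 29.413576126098633), 92.16254425048828)
peg [445.575 144.95 ] 40
[[0.53194661 0.01702779 0.106     ]] [[ 0.62126649 -0.24770483  0.127     ]]
tri flange (array([0.53267405, 0.01888809, 0.11197143]), np.float64(0.004102123564419301)) peg (array([ 0.62359971, -0.24885501,  0.11989704]), np.float64(0.003160047387887379))
scene pulley [395.53608247 191.6185567 ] 291 ((395.4851989746094, 191.55474853515625), (17.81102752685547, 24.185237884521484), 102.87057495117188) [[0.58309488 0.30153991 0.016     ]]
top pulley [228.31981982 166.81081081] 444 ((228.81019592285156, 166.94692993164062), (25.36204719543457, 25.92816162109375), 38.206459045410156) [[0.57604576 0.30239014 0.016     ]]
(array([0.578387  , 0.30573662, 0.00860474]), n
[... 6448 characters left out ...]
110 191 201 164  87 113 199 212 210 214 211]
 [213 169 105 103 120 187 192 175 112 100  94  94  88  91  92  93  91  84  83  74  94 126 198 204 182  91 126 214 213 210 213 212]
 [217 210 161 100 121 197 212 204 125 102  97  90  80  86  85  86  84  77  92  90  90 100 155 173 137  99 137 214 214 211 214 212]
 [217 216 210 133 120 144 183 181 115 101  98  99  97  98  95  92  93  92  92  91  91  89  93 105 108 163 176 214 214 212 214 211]
 [217 216 214 194 170 107 115 121  98  98  98  97  97  96  96  93  93  93  91  91  91  89  90 104 172 215 212 214 215 211 213 213]
 [217 216 218 219 215 164 119  95  98  97  98  97  96  95  95  94  92  93  93  92  91  98 114 167 215 214 212 214 215 211 213 212]]
```

Run:
```python
from h import *
a=cap('scene');b=cap('top')
def t(c,x0,y0,w,h,s):
    im=cv2.resize(c['pixels'][y0:y0+h,x0:x0+w],None,fx=s,fy=s,interpolation=cv2.INTER_LANCZOS4)
    im=cv2.convertScaleAbs(im,alpha=1.15)
    for i in range(0,w,5):cv2.line(im,(int((i+.5)*s),0),(int((i+.5)*s),8 if i%10 else 14),(0,0,255),1)
    for i in range(0,h,5):cv2.line(im,(0,int((i+.5)*s)),(8 if i%10 else 14,int((i+.5)*s)),(0,0,255),1)
    return im
p=np.vstack([np.hstack([t(a,300,185,30,30,13),t(b,321,166,30,30,13)])[:300*13//10],np.hstack([t(a,380,178,30,15,13),t(b,214,158,30,15,13)])])
cv2.imwrite('pics/c2.png',p);print(p.shape)
```

```text
(585, 780, 3)
```

View pics/c2.png

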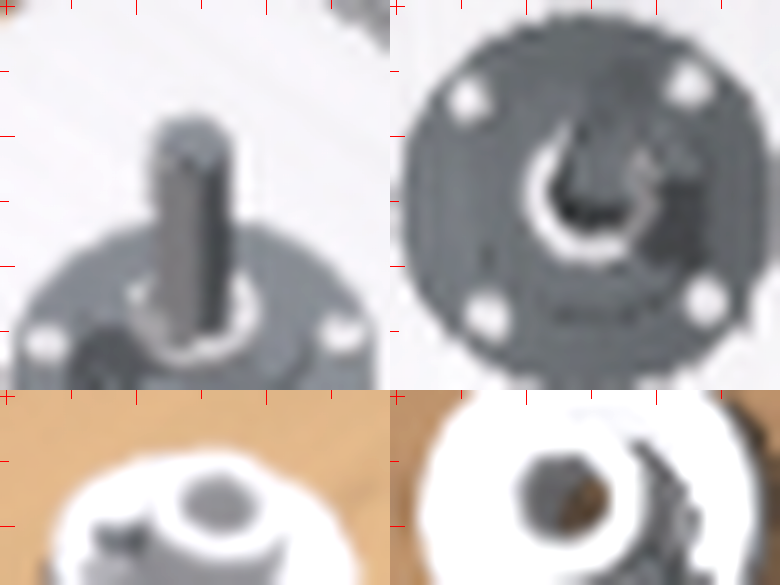

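```bash
cat > m2.py <<'E'
from h import *
np.set_printoptions(precision=4,suppress=True)
a=cap('scene');b=cap('top')
print('shoulder top',onz(b,[[336.04,180.4]],.122))
print('shoulder scene',onz(a,[[300+192/13-.5,185+305/13-.5]],.122),'shafttop scene',onz(a,[[300+193/13-.5,185+142/13-.5]],.172))
bt=onz(b,[[226.8,165.7]],.036)[0];bs=onz(a,[[396.4,186.2]],.036)[0]
print('bore top',bt,'scene',bs)
for z in(.026,.03):
  s=onz(a,[[388.6,188.4]],z)[0]; d=s-bs;print('screw scene',s,np.hypot(*d[:2]),np.degrees(np.arctan2(d[1],d[0])))
s=onz(b,[[236.3,172.6]],.02)[0];d=s-bt;print('screw/shadow top',np.hypot(*d[:2]),np.degrees(np.arctan2(d[1],d[0])))
# motor pulley top: hub ring ; motor lines
g=cv2.cvtColor(b['pixels'],cv2.COLOR_BGR2GRAY)
ls=cv2.createLineSegmentDetector().detect(g[60:235,280:400])[0][:,0]
for l in ls:
    L=np.hypot(l[2]-l[0],l[3]-l[1])
    if L>25:
        p=onz(b,np.array([[l[0]+280,l[1]+60],[l[2]+280,l[3]+60]]),.12);d=p[1]-p[0]
        print('line',(l+[280,60,280,60]).round(1),'ang',np.degrees(np.arctan2(d[1],d[0])).round(2),p[0,:2],p[1,:2])
c=cv2.HoughCircles(cv2.resize(g[85:130,300:345],None,fx=6,fy=6,interpolation=2),cv2.HOUGH_GRADIENT,1,20,param1=80,param2=20,minRadius=15,maxRadius=90)
print(None if c is None else np.c_[(c[0][:,:2]+.5)/6-.5+[300,85],c[0][:,2]/6])
print('hinge top',onz(b,[[414.2,145.9]],.115),'peg top',onz(b,[[448.3,143.5]],.143),onz(b,[[445.57,144.95]],.127))
# TCP reprojection check
st=telemetry.read_state();print(st['position'],proj(a,st['position']),proj(b,st['position']))
E
python3 m2.py
```

```text
shoulder top [[0.5321 0.0174 0.122 ]]
shoulder scene [[0.5342 0.0191 0.122 ]] shafttop scene [[0.5363 0.0179 0.172 ]]
bore top [0.5767 0.303  0.036 ] scene [0.5808 0.3038 0.036 ]
screw scene [0.5659 0.2879 0.026 ] 0.021838953661331078 -133.17046118277125
screw scene [0.5679 0.2847 0.03  ] 0.023074033333096187 -123.83303003631467
screw/shadow top 0.027462926178001088 -126.25266796662562
line [303.1 222.  378.1 217. ] ang -85.59 [0.4312 0.0955] [ 0.4451 -0.0846]
line [369.4  80.6 295.6  85.1] ang 94.42 [ 0.7801 -0.0629] [0.7661 0.1184]
line [379.  215.7 375.5 165.5] ang 4.07 [ 0.4484 -0.0868] [ 0.5698 -0.0781]
line [373.3 145.7 368.3  82. ] ang 4.43 [ 0.618  -0.0725] [ 0.7765 -0.0602]
line [292.9  89.3 301.3 221.8] ang -175.56 [0.7554 0.1249] [0.4318 0.0998]
line [395.5 135.6 397.2 164.3] ang -176.71 [ 0.6438 -0.1269] [ 0.5734 -0.131 ]
line [290.5 128.1 287.6  81.9] ang 4.5 [0.6589 0.1291] [0.7739 0.1381]
line [286.9  80.3 368.1  76. ] ang -86.02 [0.7778 0.1399] [ 0.7917 -0.0598]
line [384.9 174.3 388.6 211.8] ang -174.21 [ 0.5485 -0.1008] [ 0.4578 -0.11  ]
line [379.5  98.2 381.8 130.
[... 250 characters left out ...]
85 -0.1086] [ 0.4327 -0.0394]
line [376.6 131.9 374.   99.4] ang 4.41 [ 0.6521 -0.0805] [ 0.7329 -0.0743]
line [373.1  80.  398.2  81. ] ang -91.31 [ 0.7817 -0.0721] [ 0.7803 -0.1341]
line [307.9  65.9 348.   63.7] ang -85.95 [0.8151 0.0888] [ 0.8221 -0.01  ]
line [386.8 159.4 384.5 134.4] ang 5.28 [ 0.585  -0.1055] [ 0.6463 -0.0998]
line [355.5  63.5 398.2  61.9] ang -86.75 [ 0.823  -0.0287] [ 0.829  -0.1345]
[[323.     106.8333  11.2   ]
 [322.5    103.       7.6167]
 [326.6667 110.6667   6.    ]
 [319.5    105.1667   7.0167]]
hinge top [[ 0.62  -0.174  0.115]] peg top [[ 0.6217 -0.2488  0.143 ]] [[ 0.6213 -0.2477  0.127 ]]
[0.1459 0.6076 0.2224] [[365.3422  40.5257]] [[ 62.5923 351.7873]]
```

```bash
cat > g.py <<'E'
# keeps the commanded pose; python3 g.py  -> usage through go()/done()
import json,os
from h import *
from scipy.spatial.transform import Rotation as Ro
F='cmd.json'
def Rj(d):
    y=np.array([np.cos(np.radians(d)),np.sin(np.radians(d)),0]);z=np.array([0,0,-1.]);return np.c_[np.cross(y,z),y,z]
def load():
    if not os.path.exists(F):return np.array([.146,.608,.223]),Rj(76.49)
    d=json.load(open(F));return np.array(d['p']),np.array(d['R'])
def done(t,w):   # record the final row actually sent
    p,R=load();p=p+R@np.array(t);R=R@Ro.from_rotvec(w).as_matrix()
    json.dump(dict(p=p.tolist(),R=R.tolist()),open(F,'w'))
def jaw(R):return np.degrees(np.arctan2(R[1,1],R[0,1]))
def go(*goals):
    p,R=load();print('cmd',p.round(4),'jaw',jaw(R).round(2))
    for x,y,z,j in goals:
        t=R.T@(np.array([x,y,z])-p);w=Ro.from_matrix(R.T@Rj(j)).as_rotvec()
        print([np.round(t,4).tolist(),np.round(w,4).tolist()])
def st():
    s=telemetry.read_state();print('t',round(s['time_s'],2),'p',s['position'].round(4),'jaw',jaw(s['tcp_rot']).round(2),'F',s['force'].round(1),'M',s['moment'].round(2),'open_mm',round(s['opening']*87,1),'q',s['joint_positions'].round(0))
E
python3 -c "
from g import *
st();go((.6215,-.248,.223,1.2))"
```

```text
t 0.4 p [0.1459 0.6076 0.2224] jaw 76.49 F [-0.3 -0.  -1.1] M [-0.01  0.05  0.03] open_mm 86.8 q [ 66.  30.  82.   0.  68. -10.]
cmd [0.146 0.608 0.223] jaw 76.49
[[-0.6623, -0.7212, 0.0], [0.0, 0.0, 1.3141]]
```

>>> {"fn": "servo_tool", "kwargs": {
  "targets": [
    [[-0.4, -0.43, 0], [0, 0, 0.8]],
    [[-0.4, -0.43, 0], [0, 0, 0.8]],
    [[-0.4, -0.43, 0], [0, 0, 0.8]],
    [[-0.4, -0.43, 0], [0, 0, 0.8]],
    [[-0.4, -0.43, 0], [0, 0, 0.8]],
    [[-0.4, -0.43, 0], [0, 0, 0.8]],
    [[-0.4, -0.43, 0], [0, 0, 0.8]],
    [[-0.4, -0.43, 0], [0, 0, 0.8]],
    [[-0.4, -0.43, 0], [0, 0, 0.8]],
    [[-0.4, -0.43, 0], [0, 0, 0.8]],
    [[-0.4, -0.43, 0], [0, 0, 0.8]],
    [[-0.4, -0.43, 0], [0, 0, 0.8]]
  ],
  "gripper": 0.05
}}

```text
time_s: 1.9
position: [0.4336, 0.0967, 0.2225]
tcp_rot: [[-0.51, 0.86, -0.001], [0.86, 0.51, 0.0], [0.001, -0.001, -1.0]]
force: [0.0, -0.0, 0.3]
opening: 0.576
```

```bash
python3 -c "
from g import *
done([-0.40,-0.43,0],[0,0,0.8]);st();go((.6215,-.248,.2,1.2))"
```

```text
t 1.9 p [0.4336 0.0967 0.2225] jaw 30.66 F [ 0.  -0.   0.3] M [-0.11  0.03  0.02] open_mm 50.1 q [ -2.  16. 107.   0.  57. -33.]
cmd [0.4345 0.0965 0.223 ] jaw 30.65
[[-0.3917, -0.0147, 0.023], [0.0, 0.0, 0.5141]]
```

>>> {"fn": "servo_tool", "kwargs": {
  "targets": [
    [[-0.392, -0.0145, 0.023], [0, 0, 0.514]],
    [[-0.392, -0.0145, 0.023], [0, 0, 0.514]],
    [[-0.392, -0.0145, 0.023], [0, 0, 0.514]],
    [[-0.392, -0.0145, 0.023], [0, 0, 0.514]],
    [[-0.392, -0.0145, 0.023], [0, 0, 0.514]],
    [[-0.392, -0.0145, 0.023], [0, 0, 0.514]],
    [[-0.392, -0.0145, 0.023], [0, 0, 0.514]],
    [[-0.392, -0.0145, 0.023], [0, 0, 0.514]],
    [[-0.392, -0.0145, 0.023], [0, 0, 0.514]],
    [[-0.392, -0.0145, 0.023], [0, 0, 0.514]]
  ]
}}

```text
time_s: 3.15
position: [0.6213, -0.2462, 0.1999]
tcp_rot: [[-0.023, 1.0, -0.001], [1.0, 0.023, 0.001], [0.001, -0.001, -1.0]]
force: [-0.4, 1.0, -0.4]
opening: 0.574
```

Run:
```python
from g import *
done([-0.392,-0.0145,0.023],[0,0,0.514]);st()
a=cap('scene');b=cap('top')
s=telemetry.read_state();p=s['position'];R=s['tcp_rot']
out=[]
for c,n in((a,'s'),(b,'t')):
    im=c['pixels'].copy()
    u=proj(c,p)[0];f=[proj(c,p+R[:,1]*k*.025)[0] for k in(-1,1)]
    print(n,u,f)
    x,y=int(u[0])-30,int(u[1])-25
    im=cv2.resize(im[y:y+50,x:x+60],None,fx=6.5,fy=6.5,interpolation=cv2.INTER_CUBIC)
    for q in [u]+f:cv2.drawMarker(im,tuple(int(v) for v in ((q-[x,y]+.5)*6.5)),(0,0,255),0,12,1)
    out.append(im)
cv2.imwrite('pics/d0.png',np.hstack(out))
```

```text
t 3.15 p [ 0.6213 -0.2462  0.1999] jaw 1.32 F [-0.4  1.  -0.4] M [-0.08  0.03  0.01] open_mm 50.0 q [-31.  35.  77.   0.  68. -33.]
s [242.48651836 277.3430239 ] [array([234.99672887, 269.31690334]), array([250.21242969, 285.61984355])]
t [456.40481193 138.49638703] [array([456.80003907, 149.59091251]), array([455.99778253, 127.45157439])]
```

View pics/d0.png

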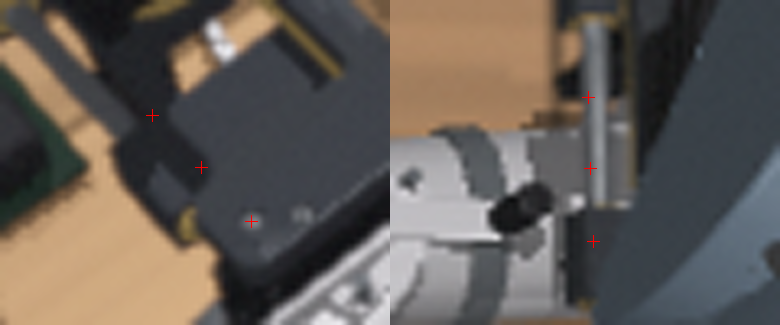

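Scene view: the fingers are above the peg. Top view: the peg is at crop (520,208), just under the gripper. Now I'll descend around the peg.

>>> {"fn": "servo_tool", "kwargs": {
  "targets": [
    [[-0.001, 0, 0.05], [0, 0, 0]],
    [[-0.001, 0, 0.083], [0, 0, 0]],
    [[-0.001, 0, 0.083], [0, 0, 0]],
    [[-0.001, 0, 0.083], [0, 0, 0]]
  ]
}}

```text
time_s: 3.75
position: [0.6228, -0.2498, 0.118]
tcp_rot: [[-0.021, 1.0, 0.002], [1.0, 0.021, -0.001], [-0.001, 0.002, -1.0]]
force: [0.3, -0.3, 1.0]
opening: 0.575
```

>>> {"fn": "servo_tool", "kwargs": {
  "targets": [
    [[0, 0, 0], [0, 0, 0]],
    [[0, 0, 0], [0, 0, 0]],
    [[0, 0, 0], [0, 0, 0]],
    [[0, 0, 0], [0, 0, 0]]
  ],
  "gripper": 0.01
}}

```text
time_s: 4.25
position: [0.6219, -0.2495, 0.1169]
tcp_rot: [[-0.021, 1.0, 0.0], [1.0, 0.021, -0.0], [-0.0, 0.0, -1.0]]
force: [-0.5, 0.5, -0.8]
opening: 0.208
```

Run:
```python
from g import *
done([-0.001,0,0.083],[0,0,0]);st()
```

```text
t 4.25 p [ 0.6219 -0.2495  0.1169] jaw 1.2 F [-0.5  0.5 -0.8] M [-0.11  0.06  0.01] open_mm 18.1 q [-31.  41.  80.   0.  59. -33.]
```

Run:
```python
from g import *
H=np.array([.620,-.1755])
gs=[]
for th in (-97,-105,-113,-121,-129,-137,-145,-153,-161,-168,-173):
    q=H+.0725*np.array([np.cos(np.radians(th)),np.sin(np.radians(th))]);gs.append((q[0],q[1],.117,th+90))
go(*gs)
```

```text
cmd [ 0.6219 -0.2492  0.117 ] jaw 1.2
[[0.0019, -0.0107, 0.0], [0.0, 0.0, 0.1432]]
[[0.0041, -0.0206, 0.0], [0.0, 0.0, 0.2828]]
[[0.0076, -0.0301, 0.0], [0.0, 0.0, 0.4224]]
[[0.0123, -0.039, 0.0], [0.0, 0.0, 0.5621]]
[[0.0183, -0.0471, 0.0], [0.0, 0.0, 0.7017]]
[[0.0254, -0.0544, 0.0], [0.0, 0.0, 0.8413]]
[[0.0334, -0.0606, 0.0], [0.0, 0.0, 0.9809]]
[[0.0421, -0.0656, 0.0], [0.0, 0.0, 1.1206]]
[[0.0515, -0.0694, 0.0], [0.0, 0.0, 1.2602]]
[[0.0601, -0.0716, 0.0], [0.0, 0.0, 1.3824]]
[[0.0664, -0.0725, 0.0], [0.0, 0.0, 1.4696]]
```

>>> {"fn": "servo_tool", "kwargs": {
  "targets": [
    [[0.002, -0.0107, 0], [0, 0, 0.143]],
    [[0.004, -0.0206, 0], [0, 0, 0.283]],
    [[0.0076, -0.03, 0], [0, 0, 0.422]],
    [[0.0123, -0.039, 0], [0, 0, 0.562]],
    [[0.0183, -0.047, 0], [0, 0, 0.702]],
    [[0.0254, -0.0544, 0], [0, 0, 0.841]],
    [[0.0334, -0.0606, 0], [0, 0, 0.981]],
    [[0.042, -0.0656, 0], [0, 0, 1.12]],
    [[0.0515, -0.0694, 0], [0, 0, 1.26]],
    [[0.06, -0.0716, 0], [0, 0, 1.38]],
    [[0.0665, -0.0725, 0], [0, 0, 1.47]],
    [[0.0665, -0.0725, 0], [0, 0, 1.47]]
  ],
  "gripper": 0.018
}}

```text
time_s: 5.75
position: [0.5484, -0.1846, 0.1169]
tcp_rot: [[0.992, 0.123, 0.001], [0.123, -0.992, -0.001], [0.001, 0.001, -1.0]]
force: [-0.3, 0.0, 0.6]
opening: 0.212
```

Run:
```python
from g import *
done([.0665,-.0725,0],[0,0,1.47]);st()
H=np.array([.620,-.1755])
for th in (-176,-178,-180):
    q=H+.0725*np.array([np.cos(np.radians(th)),np.sin(np.radians(th))]);go((q[0],q[1],.117,-85.6))
```

```text
t 5.75 p [ 0.5484 -0.1846  0.1169] jaw -82.93 F [-0.3  0.   0.6] M [-0.12  0.08  0.02] open_mm 18.5 q [-30.  35.  94.  -0.  51.  53.]
cmd [ 0.548  -0.1842  0.117 ] jaw -83.02
[[0.0001, -0.0037, 0.0], [0.0, 0.0, 0.045]]
cmd [ 0.548  -0.1842  0.117 ] jaw -83.02
[[0.0003, -0.0062, 0.0], [0.0, 0.0, 0.045]]
cmd [ 0.548  -0.1842  0.117 ] jaw -83.02
[[0.0006, -0.0087, 0.0], [0.0, 0.0, 0.045]]
```

>>> {"fn": "servo_tool", "kwargs": {
  "targets": [
    [[0, -0.002, 0], [0, 0, 0.045]],
    [[0, -0.004, 0], [0, 0, 0.045]],
    [[0, -0.005, 0], [0, 0, 0.045]],
    [[0, -0.006, 0], [0, 0, 0.045]]
  ]
}}

```text
time_s: 6.25
position: [0.5477, -0.1795, 0.1168]
tcp_rot: [[0.997, 0.078, 0.001], [0.078, -0.997, -0.002], [0.001, 0.002, -1.0]]
force: [-0.2, -5.4, 0.2]
opening: 0.209
```

>>> {"fn": "servo_tool", "kwargs": {
  "targets": [
    [[0, -0.001, 0], [0, 0, 0]],
    [[0, -0.002, 0], [0, 0, 0]]
  ]
}}

```text
time_s: 6.5
position: [0.5477, -0.1793, 0.1168]
tcp_rot: [[0.997, 0.078, 0.002], [0.078, -0.997, -0.005], [0.001, 0.005, -1.0]]
force: [-0.2, -9.3, -1.8]
opening: 0.211
```

>>> {"fn": "servo_tool", "kwargs": {
  "targets": [
    [[0, 0, 0], [0, 0, 0]],
    [[0, 0.001, 0], [0, 0, 0]],
    [[0, 0.001, -0.05], [0, 0, 0]],
    [[0, 0.001, -0.11], [0, 0, 0]],
    [[0, 0.001, -0.12], [0, 0, 0]],
    [[0, 0.001, -0.12], [0, 0, 0]]
  ]
}}

```text
time_s: 7.25
position: [0.5466, -0.1768, 0.2366]
tcp_rot: [[0.997, 0.077, -0.0], [0.077, -0.997, 0.001], [-0.0, -0.001, -1.0]]
force: [-0.1, 0.2, 0.0]
opening: 0.206
```

Run:
```python
from g import *
done([0,-.006,0],[0,0,.045]);done([0,-.002,0],[0,0,0]);done([0,.001,-.12],[0,0,0]);st()
go((.533,.018,.235,-85),(.533,.018,.235,95))
```

```text
t 7.25 p [ 0.5466 -0.1768  0.2366] jaw -85.58 F [-0.1  0.2  0. ] M [-0.06  0.14 -0.01] open_mm 17.9 q [-29.  25.  89.   0.  66.  56.]
cmd [ 0.5472 -0.1772  0.237 ] jaw -85.6
[[0.0008, -0.1958, 0.002], [0.0, 0.0, -0.0105]]
[[0.0008, -0.1958, 0.002], [0.0, 0.0, 3.1311]]
```

>>> {"fn": "servo_tool", "kwargs": {
  "targets": [
    [[0.001, -0.196, 0.002], [0, 0, -1.57]],
    [[0.001, -0.196, 0.002], [0, 0, -1.57]],
    [[0.001, -0.196, 0.002], [0, 0, -1.57]],
    [[0.001, -0.196, 0.002], [0, 0, -1.57]],
    [[0.001, -0.196, 0.002], [0, 0, -1.57]],
    [[0.001, -0.196, 0.002], [0, 0, -1.57]],
    [[0.001, -0.196, 0.002], [0, 0, -1.57]],
    [[0.001, -0.196, 0.002], [0, 0, -1.57]],
    [[0.001, -0.196, 0.002], [0, 0, -1.57]],
    [[0.001, -0.196, 0.002], [0, 0, -1.57]]
  ],
  "gripper": 0.04
}}

```text
time_s: 8.5
position: [0.5313, 0.0185, 0.2322]
tcp_rot: [[-0.075, 0.997, -0.006], [0.997, 0.075, 0.001], [0.002, -0.006, -1.0]]
force: [0.9, 0.4, 0.1]
opening: 0.46
```

>>> {"fn": "servo_tool", "kwargs": {
  "targets": [
    [[0, 0, 0], [0, 0, -1.56]],
    [[0, 0, 0], [0, 0, -1.56]],
    [[0, 0, 0], [0, 0, -1.56]],
    [[0, 0, 0], [0, 0, -1.56]],
    [[0, 0, 0], [0, 0, -1.56]],
    [[0, 0, 0], [0, 0, -1.56]],
    [[0, 0, 0], [0, 0, -1.56]],
    [[0, 0, 0], [0, 0, -1.56]],
    [[0, 0, 0], [0, 0, -1.56]],
    [[0, 0, 0], [0, 0, -1.56]]
  ]
}}

```text
time_s: 9.75
position: [0.5322, 0.0182, 0.2333]
tcp_rot: [[-0.998, -0.063, -0.003], [-0.063, 0.998, 0.001], [0.003, 0.001, -1.0]]
force: [0.1, 0.1, 0.4]
opening: 0.458
```

Run:
```python
from g import *
done([.001,-.196,.002],[0,0,-1.57]);done([0,0,0],[0,0,-1.56]);st()
go((.533,.018,.15,95))
a=cap('scene');b=cap('top')
im=[cv2.resize(c['pixels'][y:y+h,x:x+w],(390,300),interpolation=cv2.INTER_CUBIC) for c,x,y,w,h in((b,400,120,65,50),(a,235,255,65,50),(b,300,150,78,60),(a,270,150,78,60))]
cv2.imwrite('pics/d1.png',np.vstack([np.hstack(im[:2]),np.hstack(im[2:])]))
p=telemetry.read_state()['position'];print(proj(a,p),proj(b,p))
```

```text
t 9.75 p [0.5322 0.0182 0.2333] jaw 93.64 F [0.1 0.1 0.4] M [0.02 0.07 0.03] open_mm 39.8 q [ -10.   22.   95.    0.   63. -104.]
cmd [0.5332 0.0182 0.235 ] jaw 93.74
[[0.0002, -0.0002, 0.085], [0.0, 0.0, -0.0221]]
[[313.0962299  176.64666612]] [[338.28196263 174.95053166]]
```

View pics/d1.png

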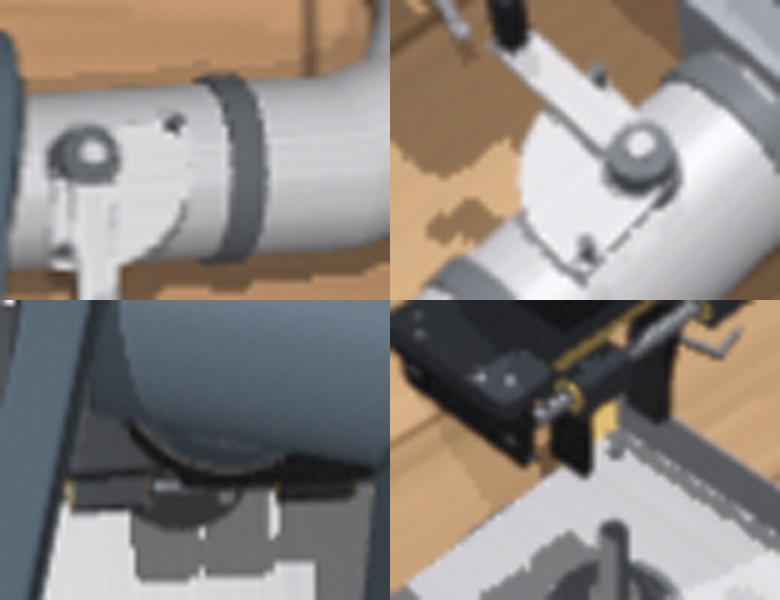

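The lever now lies across the duct, pointing to blower -x. The hand is above the shaft, with the fingers either side of it. I'll descend and pinch.

>>> {"fn": "servo_tool", "kwargs": {
  "targets": [
    [[0, 0, 0.06], [0, 0, -0.02]],
    [[0.0005, 0, 0.102], [0, 0, -0.02]],
    [[0.0005, 0, 0.103], [0, 0, -0.02]],
    [[0.0005, 0, 0.103], [0, 0, -0.02]]
  ]
}}

```text
time_s: 10.35
position: [0.5336, 0.0178, 0.1325]
tcp_rot: [[-0.996, -0.085, 0.002], [-0.085, 0.996, -0.0], [-0.002, -0.0, -1.0]]
force: [1.0, -0.4, -0.1]
opening: 0.462
```

>>> {"fn": "servo_tool", "kwargs": {
  "targets": [
    [[0, 0, 0], [0, 0, 0]],
    [[0, 0, 0], [0, 0, 0]],
    [[0, 0, 0], [0, 0, 0]],
    [[0, 0, 0], [0, 0, 0]],
    [[0, 0, 0], [0, 0, 0]],
    [[0, 0, 0], [0, 0, 0]]
  ],
  "gripper": 0.0
}}

```text
time_s: 11.1
position: [0.5329, 0.019, 0.1322]
tcp_rot: [[-0.996, -0.085, 0.001], [-0.085, 0.996, 0.002], [-0.001, 0.002, -1.0]]
force: [0.3, 5.7, 5.3]
opening: 0.141
```

Run:
```python
from g import *
done([.0005,0,.103],[0,0,-.02]);st()
```

```text
t 11.1 p [0.5329 0.019  0.1322] jaw 94.85 F [0.3 5.7 5.3] M [ 0.89  0.1  -0.01] open_mm 12.3 q [ -10.   31.  100.    0.   49. -105.]
```

>>> {"fn": "servo_tool", "kwargs": {
  "targets": [
    [[0, 0.001, 0], [0, 0, 0]],
    [[0, 0.0015, 0], [0, 0, 0]],
    [[0, 0.0015, 0], [0, 0, 0]],
    [[0, 0.0015, 0], [0, 0, 0]]
  ]
}}

```text
time_s: 11.6
position: [0.5329, 0.019, 0.1322]
tcp_rot: [[-0.996, -0.085, 0.001], [-0.085, 0.996, -0.001], [-0.001, -0.001, -1.0]]
force: [-0.6, 1.6, 5.2]
opening: 0.138
```

Run:
```python
from g import *
done([0,.0015,0],[0,0,0]);st();p,R=load();go((p[0],p[1],p[2],4.4))
```

```text
t 11.6 p [0.5329 0.019  0.1322] jaw 94.9 F [-0.6  1.6  5.2] M [ 0.24  0.09 -0.03] open_mm 12.0 q [ -10.   31.  100.   -0.   49. -105.]
cmd [0.5325 0.0197 0.132 ] jaw 94.88
[[0.0, 0.0, 0.0], [0.0, 0.0, 1.5792]]
```

Run:
```python
from g import *
A=np.array([.5325,.0178])
go(*[(A[0]+.0015*np.cos(np.radians(j)),A[1]+.0015*np.sin(np.radians(j)),.132,j) for j in (85,75,65,55,45,35,25,15,4.4)])
```

```text
cmd [0.5325 0.0197 0.132 ] jaw 94.88
[[-0.0001, -0.0004, 0.0], [0.0, 0.0, 0.1725]]
[[-0.0003, -0.0005, 0.0], [0.0, 0.0, 0.347]]
[[-0.0006, -0.0006, 0.0], [0.0, 0.0, 0.5215]]
[[-0.0008, -0.0008, 0.0], [0.0, 0.0, 0.6961]]
[[-0.001, -0.0009, 0.0], [0.0, 0.0, 0.8706]]
[[-0.0011, -0.0011, 0.0], [0.0, 0.0, 1.0451]]
[[-0.0012, -0.0014, 0.0], [0.0, 0.0, 1.2197]]
[[-0.0013, -0.0016, 0.0], [0.0, 0.0, 1.3942]]
[[-0.0013, -0.0019, 0.0], [0.0, 0.0, 1.5792]]
```

>>> {"fn": "servo_tool", "kwargs": {
  "targets": [
    [[0, -0.0004, 0], [0, 0, 0.172]],
    [[-0.0003, -0.0005, 0], [0, 0, 0.347]],
    [[-0.0006, -0.0006, 0], [0, 0, 0.521]],
    [[-0.0008, -0.0008, 0], [0, 0, 0.696]],
    [[-0.001, -0.0009, 0], [0, 0, 0.87]],
    [[-0.0011, -0.0011, 0], [0, 0, 1.045]],
    [[-0.0012, -0.0014, 0], [0, 0, 1.22]],
    [[-0.0013, -0.0016, 0], [0, 0, 1.394]],
    [[-0.0013, -0.0019, 0], [0, 0, 1.579]],
    [[-0.0013, -0.0019, 0], [0, 0, 1.579]],
    [[-0.0013, -0.0019, 0], [0, 0, 1.579]],
    [[-0.0013, -0.0019, 0], [0, 0, 1.579]]
  ]
}}

```text
time_s: 13.1
position: [0.535, 0.0185, 0.1323]
tcp_rot: [[-0.076, 0.997, 0.003], [0.997, 0.076, 0.001], [0.001, 0.003, -1.0]]
force: [1.5, 4.3, 3.9]
opening: 0.146
```

Run:
```python
from g import *
done([-.0013,-.0019,0],[0,0,1.579]);print(load()[0]);st()
```

```text
[0.5339862  0.01792898 0.132     ]
t 13.1 p [0.535  0.0185 0.1323] jaw 4.37 F [1.5 4.3 3.9] M [ 0.69 -0.1  -0.01] open_mm 12.7 q [-10.  31. 100.   0.  49. -15.]
```

>>> {"fn": "servo_tool", "kwargs": {
  "targets": [
    [[0, 0, 0], [0, 0, 0]],
    [[0, 0, 0], [0, 0, 0]],
    [[0, 0, 0], [0, 0, 0]],
    [[0, 0, -0.05], [0, 0, 0]],
    [[0, 0, -0.1], [0, 0, 0]],
    [[0, 0, -0.1], [0, 0, 0]]
  ],
  "gripper": 0.05
}}

```text
time_s: 13.85
position: [0.5368, 0.0169, 0.2354]
tcp_rot: [[-0.077, 0.997, 0.009], [0.997, 0.077, -0.002], [-0.003, 0.009, -1.0]]
force: [0.1, -0.8, -0.5]
opening: 0.566
```

Run:
```python
from g import *
done([0,0,-.1],[0,0,0]);st()
go((.578,.303,.16,-38),(.578,.303,.16,142))
```

```text
t 13.85 p [0.5368 0.0169 0.2354] jaw 4.41 F [ 0.1 -0.8 -0.5] M [-0.1   0.01 -0.03] open_mm 49.3 q [-10.  22.  94.  -0.  63. -15.]
cmd [0.534  0.0179 0.232 ] jaw 4.41
[[0.2808, 0.0658, 0.072], [0.0, 0.0, 0.7402]]
[[0.2808, 0.0658, 0.072], [-0.0, -0.0, -2.4014]]
```

Run:
```python
from g import *
np.set_printoptions(precision=1,suppress=True,linewidth=220)
a=cap('scene');b=cap('top')
# centre each view on its own bore estimate to cancel calibration offsets
C={'s':np.array([.5808,.3038]),'t':np.array([.5767,.3030])}
for n,c in(('s',a),('t',b)):
  g=cv2.cvtColor(c['pixels'],cv2.COLOR_BGR2GRAY).astype(np.float32)
  for r,z in((.022,.026),(.025,.028)):
    for th in range(-160,-95,8):
        P=np.array([[*(C[n]+r*np.array([np.cos(np.radians(th)),np.sin(np.radians(th))])),z]])
        u=proj(c,P)[0];print(n,r,th,u,cv2.remap(g,np.float32([[u[0]]]),np.float32([[u[1]]]),1)[0,0].round(0))
print('scene');print(cv2.cvtColor(a['pixels'],7 if 0 else cv2.COLOR_BGR2GRAY)[182:200,380:410])
```

```text
s 0.022 -160 [389. 186.] 244.0
s 0.022 -152 [388.7 186.7] 240.0
s 0.022 -144 [388.5 187.4] 211.0
s 0.022 -136 [388.5 188.1] 162.0
s 0.022 -128 [388.6 188.9] 118.0
s 0.022 -120 [388.9 189.6] 120.0
s 0.022 -112 [389.3 190.4] 131.0
s 0.022 -104 [389.8 191.1] 137.0
s 0.022 -96 [390.5 191.7] 135.0
s 0.025 -160 [388.1 185.2] 243.0
s 0.025 -152 [387.8 186. ] 245.0
s 0.025 -144 [387.6 186.8] 241.0
s 0.025 -136 [387.6 187.6] 201.0
s 0.025 -128 [387.7 188.5] 152.0
s 0.025 -120 [388.  189.3] 123.0
s 0.025 -112 [388.5 190.2] 135.0
s 0.025 -104 [389.1 191. ] 156.0
s 0.025 -96 [389.9 191.7] 140.0
t 0.022 -160 [230.3 173.9] 241.0
t 0.022 -152 [231.4 173.5] 224.0
t 0.022 -144 [232.3 172.9] 196.0
t 0.022 -136 [233.2 172.1] 121.0
t 0.022 -128 [234.  171.3] 107.0
t 0.022 -120 [234.7 170.4] 97.0
t 0.022 -112 [235.2 169.3] 118.0
t 0.022 -104 [235.6 168.3] 134.0
t 0.022 -96 [235.8 167.1] 141.0
t 0.025 -160 [230.5 174.9] 245.0
t 0.025 -152 [231.7 174.4] 245.0
t 0.025 -144 [232.8 173.7] 232.0
t 0.025 -136 [233.8 172.9] 164.0
t 0.025 -128 [234.7 171.9] 92.0
t 0.025 -120 [235.5 170.8] 99.0
t 0.025 -112 [236.1
[... 1599 characters left out ...]
235 193 178 146 137 137 135 135 137 158 189 212 224 229 242 243 243 237 200 181 178]
 [177 173 134 122 136 154 201 239 246 245 239 233 188 164 161 154 153 167 214 221 225 238 241 244 243 241 222 187 177 177]
 [177 178 169 128 124 139 158 202 240 245 245 243 238 238 235 221 218 220 226 230 238 241 243 244 241 229 208 181 176 177]
 [179 180 176 134 126 137 141 157 195 232 243 245 244 245 245 242 241 241 242 243 242 241 241 239 228 210 183 168 176 176]
 [180 180 179 170 128 128 139 141 148 173 210 232 240 241 244 244 243 243 243 243 241 236 224 205 179 205 169 174 177 176]
 [180 180 178 175 135 127 128 135 139 142 157 169 184 208 220 233 234 233 232 227 216 190 165 155 151 163 164 175 177 176]]
```

Run:
```python
from g import *
go((.579,.3033,.16,12))
```

```text
cmd [0.534  0.0179 0.232 ] jaw 4.41
[[0.2811, 0.0668, 0.072], [0.0, 0.0, -0.1324]]
```

>>> {"fn": "servo_tool", "kwargs": {
  "targets": [
    [[0.281, 0.067, 0.072], [0, 0, -0.132]],
    [[0.281, 0.067, 0.072], [0, 0, -0.132]],
    [[0.281, 0.067, 0.072], [0, 0, -0.132]],
    [[0.281, 0.067, 0.072], [0, 0, -0.132]],
    [[0.281, 0.067, 0.072], [0, 0, -0.132]],
    [[0.281, 0.067, 0.072], [0, 0, -0.132]],
    [[0.281, 0.067, 0.142], [0, 0, -0.132]],
    [[0.281, 0.067, 0.195], [0, 0, -0.132]],
    [[0.281, 0.067, 0.213], [0, 0, -0.132]],
    [[0.281, 0.067, 0.213], [0, 0, -0.132]],
    [[0.281, 0.067, 0.213], [0, 0, -0.132]]
  ],
  "gripper": 0.06
}}

```text
time_s: 15.32
position: [0.5797, 0.3023, 0.0193]
tcp_rot: [[-0.207, 0.978, 0.001], [0.978, 0.207, 0.0], [-0.0, 0.001, -1.0]]
force: [-0.0, -1.1, 0.6]
opening: 0.69
```

>>> {"fn": "servo_tool", "kwargs": {
  "targets": [
    [[0, 0, 0], [0, 0, 0]],
    [[0, 0, 0], [0, 0, 0]],
    [[0, 0, 0], [0, 0, 0]],
    [[0, 0, 0], [0, 0, 0]],
    [[0, 0, 0], [0, 0, 0]],
    [[0, 0, 0], [0, 0, 0]]
  ],
  "gripper": 0.02
}}

```text
time_s: 16.08
position: [0.5796, 0.3031, 0.0187]
tcp_rot: [[-0.208, 0.978, 0.001], [0.978, 0.208, 0.0], [0.0, 0.001, -1.0]]
force: [1.8, 0.8, 0.3]
opening: 0.38
```

Run:
```python
from g import *
done([.281,.067,.213],[0,0,-.132]);st();print(load()[0])
```

```text
t 16.07 p [0.5796 0.3031 0.0187] jaw 11.98 F [1.8 0.8 0.3] M [-0.05 -0.16  0.02] open_mm 33.1 q [18. 47. 85. -0. 47.  6.]
[0.57917139 0.30325037 0.019     ]
```

>>> {"fn": "servo_tool", "kwargs": {
  "targets": [
    [[0, 0, 0], [0, 0, 0]],
    [[0, 0, 0], [0, 0, 0]],
    [[0, 0, 0], [0, 0, 0]],
    [[0, 0, 0], [0, 0, 1.571]],
    [[0, 0, 0], [0, 0, 1.571]],
    [[0, 0, 0], [0, 0, 1.571]],
    [[0, 0, 0], [0, 0, 1.571]],
    [[0, 0, 0], [0, 0, 1.571]],
    [[0, 0, 0], [0, 0, 1.571]],
    [[0, 0, 0], [0, 0, 1.571]],
    [[0, 0, 0], [0, 0, 1.571]],
    [[0, 0, 0], [0, 0, 1.571]]
  ],
  "gripper": 0.06
}}

```text
time_s: 17.58
position: [0.5788, 0.3029, 0.0184]
tcp_rot: [[0.979, 0.204, -0.001], [0.204, -0.979, -0.0], [-0.001, 0.0, -1.0]]
force: [0.1, 0.1, 0.1]
opening: 0.691
```

>>> {"fn": "servo_tool", "kwargs": {
  "targets": [
    [[0, 0, 0], [0, 0, 0.09]],
    [[0, 0, 0], [0, 0, 0.09]]
  ]
}}

```text
time_s: 17.82
position: [0.5789, 0.3029, 0.0184]
tcp_rot: [[0.993, 0.12, -0.0], [0.12, -0.993, -0.0], [-0.0, 0.0, -1.0]]
force: [-0.9, -0.5, 0.1]
opening: 0.692
```

Run:
```python
from g import *
st()
```

```text
t 17.82 p [0.5789 0.3029 0.0184] jaw -83.13 F [-0.9 -0.5  0.1] M [-0.08  0.16 -0.  ] open_mm 60.2 q [ 18.  47.  85.  -0.  48. 101.]
```

>>> {"fn": "servo_tool", "kwargs": {
  "targets": [
    [[0, 0, 0], [0, 0, -0.12]],
    [[0, 0, 0], [0, 0, -0.12]]
  ]
}}

```text
time_s: 18.08
position: [0.579, 0.3029, 0.0185]
tcp_rot: [[0.972, 0.236, -0.0], [0.236, -0.972, -0.0], [-0.0, 0.0, -1.0]]
force: [-0.2, -0.5, -0.0]
opening: 0.686
```

>>> {"fn": "servo_tool", "kwargs": {
  "targets": [
    [[0, 0, 0], [0, 0, 0]],
    [[0, 0, 0], [0, 0, 0]],
    [[0, 0, 0], [0, 0, 0]],
    [[0, 0, 0], [0, 0, 0]],
    [[0, 0, 0], [0, 0, 0]],
    [[0, 0, 0], [0, 0, 0]]
  ],
  "gripper": 0.02
}}

```text
time_s: 18.82
position: [0.5791, 0.303, 0.0185]
tcp_rot: [[0.972, 0.236, 0.0], [0.236, -0.972, 0.0], [0.0, -0.0, -1.0]]
force: [0.2, 0.5, -0.3]
opening: 0.38
```

>>> {"fn": "servo_tool", "kwargs": {
  "targets": [
    [[0, 0, 0], [0, 0, 0]],
    [[0, 0, 0], [0, 0, 0]],
    [[0, 0, 0], [0, 0, -0.75]],
    [[0, 0, 0], [0, 0, -0.75]],
    [[0, 0, 0], [0, 0, -0.75]],
    [[0, 0, 0], [0, 0, -0.75]],
    [[0, 0, 0], [0, 0, -0.75]],
    [[0, 0, 0], [0, 0, -0.75]]
  ],
  "gripper": 0.06
}}

```text
time_s: 19.82
position: [0.5791, 0.3029, 0.0185]
tcp_rot: [[0.552, 0.834, 0.0], [0.834, -0.552, -0.0], [0.0, 0.0, -1.0]]
force: [0.2, 0.3, -0.1]
opening: 0.69
```

>>> {"fn": "servo_tool", "kwargs": {
  "targets": [
    [[0, 0, 0], [0, 0, 0]],
    [[0, 0, 0], [0, 0, 0]],
    [[0, 0, 0], [0, 0, 0]],
    [[0, 0, 0], [0, 0, 0]],
    [[0, 0, 0], [0, 0, 0]],
    [[0, 0, 0], [0, 0, 0]],
    [[0, 0, 0], [0, 0, 0]]
  ],
  "gripper": 0.02
}}

```text
time_s: 20.7
position: [0.5792, 0.3029, 0.0185]
tcp_rot: [[0.55, 0.835, 0.0], [0.835, -0.55, -0.0], [0.0, 0.0, -1.0]]
force: [0.1, 0.6, 0.9]
opening: 0.376
```

Run:
```python
from g import *
for w in (1.571,.09,-.12,-.75): done([0,0,0],[0,0,w])
st();p,R=load();print(p,jaw(R))
```

```text
t 20.7 p [0.5792 0.3029 0.0185] jaw -33.35 F [0.1 0.6 0.9] M [-0.14  0.06  0.01] open_mm 32.7 q [18. 47. 85. -0. 48. 51.]
[0.57917139 0.30325037 0.019     ] -33.3460093265788
```

>>> {"fn": "servo_tool", "kwargs": {
  "targets": [
    [[0, 0, -0.02], [0, 0, 0]],
    [[0, 0, -0.06], [0, 0, 0]],
    [[0, 0, -0.11], [0, 0, 0]],
    [[0, 0, -0.16], [0, 0, 0]],
    [[0, 0, -0.2], [0, 0, 0]],
    [[0, 0, -0.2], [0, 0, 0]]
  ]
}}

```text
time_s: 21.45
position: [0.5814, 0.3039, 0.2239]
tcp_rot: [[0.55, 0.835, 0.01], [0.835, -0.55, 0.003], [0.008, 0.006, -1.0]]
force: [0.0, 1.0, -3.0]
opening: 0.384
```

Run:
```python
from g import *
done([0,0,-.2],[0,0,0]);st();go((.68,-.1,.45,49))
```

```text
t 21.45 p [0.5814 0.3039 0.2239] jaw -33.34 F [ 0.  1. -3.] M [-0.05  0.1  -0.03] open_mm 33.4 q [18. 32. 78.  0. 69. 51.]
cmd [0.5792 0.3033 0.219 ] jaw -33.35
[[-0.2814, 0.3059, -0.231], [0.0, 0.0, -1.4372]]
```

>>> {"fn": "servo_tool", "kwargs": {
  "targets": [
    [[-0.028, 0.03, -0.023], [0, 0, -0.144]],
    [[-0.056, 0.061, -0.046], [0, 0, -0.287]],
    [[-0.084, 0.092, -0.069], [0, 0, -0.431]],
    [[-0.112, 0.122, -0.092], [0, 0, -0.575]],
    [[-0.14, 0.153, -0.115], [0, 0, -0.719]],
    [[-0.168, 0.184, -0.138], [0, 0, -0.862]],
    [[-0.197, 0.214, -0.161], [0, 0, -1.006]],
    [[-0.225, 0.245, -0.184], [0, 0, -1.15]],
    [[-0.253, 0.275, -0.207], [0, 0, -1.293]],
    [[-0.281, 0.306, -0.231], [0, 0, -1.437]],
    [[-0.281, 0.306, -0.231], [0, 0, -1.437]],
    [[-0.281, 0.306, -0.231], [0, 0, -1.437]]
  ]
}}

```text
time_s: 22.95
position: [0.6795, -0.0995, 0.4473]
tcp_rot: [[-0.754, 0.657, -0.004], [0.657, 0.754, 0.002], [0.005, -0.001, -1.0]]
force: [-1.2, -0.5, -2.4]
opening: 0.377
```

Run:
```python
from g import *
done([-.281,.306,-.231],[0,0,-1.437]);st()
a=cap('scene');b=cap('top');s=telemetry.read_state();p=s['position'];R=s['tcp_rot']
u=proj(a,p)[0];x,y=int(u[0])-28,int(u[1])-24
im=cv2.resize(a['pixels'][y:y+48,x:x+56],None,fx=12,fy=12,interpolation=cv2.INTER_CUBIC)
B=p+np.array([0,0,.007-.0005]) # screw height: TCP is 2.5 mm above flange top -> screw 7.5 mm above TCP
for th in(-30,0,30):   # expected screw ends, relative to -tool direction jaw-90
    d=np.radians(jaw(R)-90+th);q=proj(a,B+.0265*np.array([np.cos(d),np.sin(d),0]))[0]
    cv2.circle(im,tuple(int(v) for v in((q-[x,y]+.5)*12)),3,(0,0,255),1)
    print(th,q,(q-[x,y]+.5)*12)
cv2.imwrite('pics/e0.png',im);print(im.shape)
im=b['pixels'][165:205,305:365]
cv2.imwrite('pics/e1.png',cv2.resize(im,None,fx=10,fy=10,interpolation=cv2.INTER_CUBIC))
```

```text
t 22.95 p [ 0.6795 -0.0995  0.4473] jaw 48.94 F [-1.2 -0.5 -2.4] M [-0.03  0.01  0.03] open_mm 32.8 q [-18.  28.  52.   0. 101. -67.]
-30 [310.11497877 173.05445985] [247.37974518 390.6535182 ]
0 [318.83004506 174.57400306] [351.96054069 408.88803667]
30 [327.43037294 172.80738482] [455.16447528 387.68861782]
(576, 672, 3)
```

View pics/e0.png

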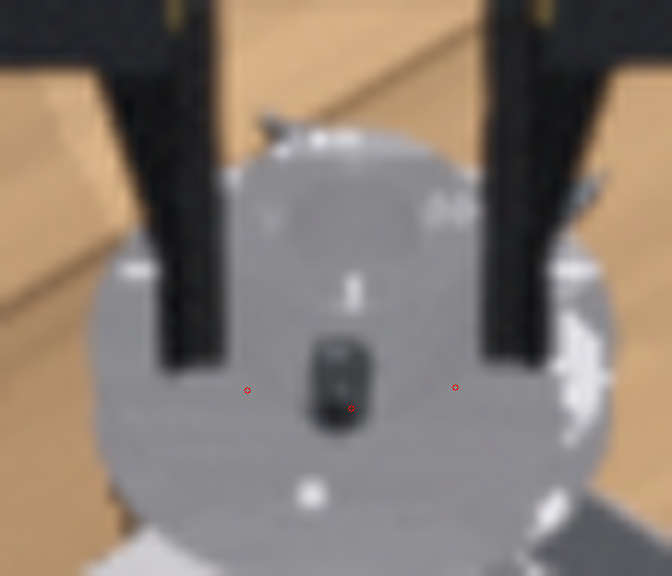

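The set screw is clear at (338,400), between the finger faces at x=226 and x=482. It lies about 3.7° clockwise of the fingers' mid-plane, so I'll finish at jaw ≈ -81.9°. Next I'll check the shaft flat from above.

View pics/e1.png

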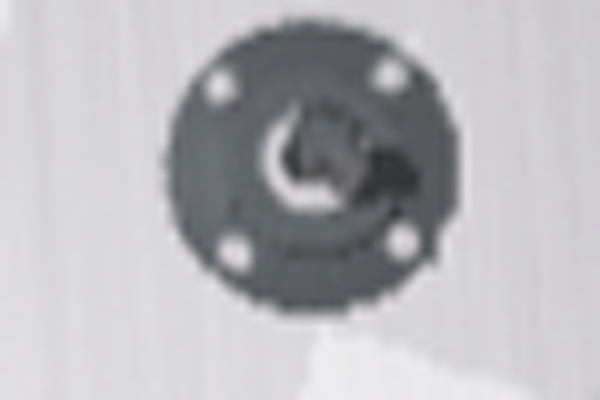

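Run:
```python
from g import *
go((.5335,.0175,.26,-81.9))
```

```text
cmd [ 0.6803 -0.0997  0.45  ] jaw 48.99
[[0.1877, -0.0079, 0.19], [0.0, 0.0, 2.2844]]
```

Run:
```python
from g import *
b=cap('top');x,y,w,h,s=324,168,22,20,18
raw=cv2.resize(b['pixels'][y:y+h,x:x+w],None,fx=s,fy=s,interpolation=cv2.INTER_CUBIC)
raw=cv2.convertScaleAbs(raw,alpha=1.3)
ov=raw.copy()
A=np.array([.5321,.0174])  # axis as the top camera sees it
def poly(z,flat):
    t=np.linspace(0,2*np.pi,90);P=np.c_[.008*np.cos(t),.008*np.sin(t)]
    n=np.array([np.cos(flat),np.sin(flat)]);d=P@n;P=P-np.maximum(d-.005,0)[:,None]*n
    return np.c_[P+A,np.full(90,z)]
t=np.linspace(0,2*np.pi,60)
def dr(P,c):cv2.polylines(ov,[((proj(b,P)-[x,y]+.5)*s).astype(int).reshape(-1,1,2)],True,c,1)
dr(np.c_[A+.0125*np.c_[np.cos(t),np.sin(t)],np.full(60,.122)],(0,255,0))
dr(poly(.122,np.radians(184.4)),(0,0,255));dr(poly(.172,np.radians(184.4)),(255,0,0))
cv2.imwrite('pics/e2.png',np.hstack([raw,ov]))
```

```text
(no output)
```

View pics/e2.png

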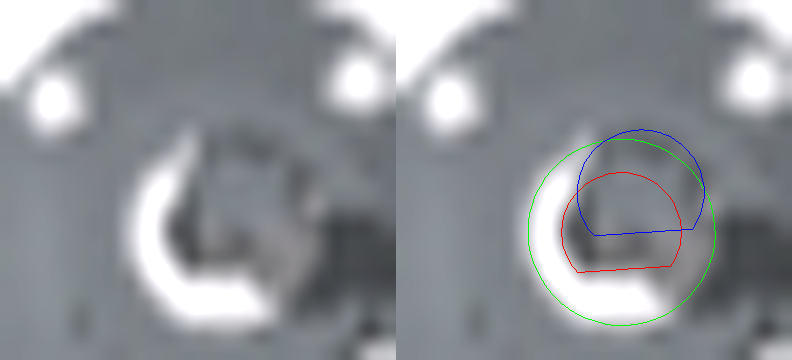

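The overlay agrees. The dark straight edge of the flat lies along the predicted line facing the opening, with the wide bright crescent below it. Next I'll carry the pulley over the shaft.

>>> {"fn": "servo_tool", "kwargs": {
  "targets": [
    [[0.018, 0, 0.018], [0, 0, 0.18]],
    [[0.036, -0.001, 0.036], [0, 0, 0.36]],
    [[0.054, -0.002, 0.054], [0, 0, 0.54]],
    [[0.072, -0.003, 0.072], [0, 0, 0.72]],
    [[0.09, -0.004, 0.09], [0, 0, 0.9]],
    [[0.108, -0.005, 0.108], [0, 0, 1.08]],
    [[0.126, -0.006, 0.126], [0, 0, 1.26]],
    [[0.144, -0.007, 0.144], [0, 0, 1.44]],
    [[0.162, -0.008, 0.162], [0, 0, 1.62]],
    [[0.175, -0.008, 0.175], [0, 0, 1.8]],
    [[0.1877, -0.0079, 0.19], [0, 0, 1.98]],
    [[0.1877, -0.0079, 0.19], [0, 0, 2.12]]
  ]
}}

```text
time_s: 24.6
position: [0.5308, 0.0192, 0.2581]
tcp_rot: [[0.954, 0.299, -0.005], [0.299, -0.954, 0.001], [-0.004, -0.002, -1.0]]
force: [0.1, 0.0, -2.2]
opening: 0.383
```

>>> {"fn": "servo_tool", "kwargs": {
  "targets": [
    [[0, 0, 0], [0, 0, 0.1644]],
    [[0, 0, 0], [0, 0, 0.1644]],
    [[0, 0, 0], [0, 0, 0.1644]],
    [[0, 0, 0], [0, 0, 0.1644]]
  ]
}}

```text
time_s: 25.1
position: [0.5334, 0.0174, 0.2596]
tcp_rot: [[0.99, 0.142, -0.0], [0.142, -0.99, 0.0], [-0.0, -0.0, -1.0]]
force: [0.2, -0.7, -3.2]
opening: 0.377
```

Run:
```python
from g import *
done([.1877,-.0079,.19],[0,0,2.12]);done([0,0,0],[0,0,.1644]);st()
go((.5335,.0175,.26,-81.9),(.5335,.0175,.2,-81.9))
```

```text
t 25.1 p [0.5334 0.0174 0.2596] jaw -81.81 F [ 0.2 -0.7 -3.2] M [-0.04  0.23  0.03] open_mm 32.8 q [-10.  21.  93.   0.  67.  72.]
cmd [0.5335 0.0175 0.26  ] jaw -81.9
[[-0.0, 0.0, 0.0], [0.0, 0.0, 0.0]]
[[-0.0, 0.0, 0.06], [0.0, 0.0, 0.0]]
```

>>> {"fn": "servo_tool", "kwargs": {
  "targets": [
    [[0, 0, 0.04], [0, 0, 0]],
    [[0, 0, 0.064], [0, 0, 0]],
    [[0, 0, 0.064], [0, 0, 0]],
    [[0, 0, 0.066], [0, 0, 0]],
    [[0, 0, 0.068], [0, 0, 0]],
    [[0, 0, 0.07], [0, 0, 0]],
    [[0, 0, 0.072], [0, 0, 0]],
    [[0, 0, 0.072], [0, 0, 0]]
  ]
}}

```text
time_s: 26.1
position: [0.5334, 0.0172, 0.1875]
tcp_rot: [[0.99, 0.141, -0.0], [0.141, -0.99, 0.0], [-0.0, -0.0, -1.0]]
force: [-0.0, -0.0, -2.7]
opening: 0.38
```

>>> {"fn": "servo_tool", "kwargs": {
  "targets": [
    [[0, 0, 0.002], [0, 0, 0]],
    [[0, 0, 0.004], [0, 0, 0]],
    [[0, 0, 0.006], [0, 0, 0]],
    [[0, 0, 0.008], [0, 0, 0]],
    [[0, 0, 0.008], [0, 0, 0]]
  ]
}}

```text
time_s: 26.72
position: [0.5333, 0.0172, 0.1793]
tcp_rot: [[0.99, 0.141, -0.001], [0.141, -0.99, 0.0], [-0.0, -0.0, -1.0]]
force: [0.6, 0.1, -2.5]
opening: 0.38
```

>>> {"fn": "servo_tool", "kwargs": {
  "targets": [
    [[0, 0, 0.005], [0, 0, 0]],
    [[0, 0, 0.01], [0, 0, 0]],
    [[0, 0, 0.015], [0, 0, 0]],
    [[0, 0, 0.02], [0, 0, 0]],
    [[0, 0, 0.025], [0, 0, 0]],
    [[0, 0, 0.03], [0, 0, 0]],
    [[0, 0, 0.035], [0, 0, 0]],
    [[0, 0, 0.035], [0, 0, 0]]
  ]
}}

```text
time_s: 27.72
position: [0.5332, 0.0173, 0.1441]
tcp_rot: [[0.99, 0.141, -0.001], [0.141, -0.99, 0.0], [-0.001, -0.0, -1.0]]
force: [0.1, 0.3, -2.4]
opening: 0.385
```

>>> {"fn": "servo_tool", "kwargs": {
  "targets": [
    [[0, 0, 0.001], [0, 0, 0]],
    [[0, 0, 0.002], [0, 0, 0]],
    [[0, 0, 0.003], [0, 0, 0]],
    [[0, 0, 0.004], [0, 0, 0]],
    [[0, 0, 0.005], [0, 0, 0]],
    [[0, 0, 0.005], [0, 0, 0]]
  ]
}}

```text
time_s: 28.48
position: [0.5336, 0.0172, 0.1404]
tcp_rot: [[0.99, 0.141, 0.001], [0.141, -0.99, -0.0], [0.001, 0.0, -1.0]]
force: [-2.0, 0.5, 4.8]
opening: 0.383
```

Run:
```python
from g import *
for z in(.072,.008,.035,.005): done([0,0,z],[0,0,0])
st();print(load()[0])
```

```text
t 28.48 p [0.5336 0.0172 0.1404] jaw -81.89 F [-2.   0.5  4.8] M [-0.05  0.43  0.01] open_mm 33.3 q [-10.  30. 100.  -0.  50.  72.]
[0.53351213 0.01751692 0.14      ]
```

>>> {"fn": "servo_tool", "kwargs": {
  "targets": [
    [[0, 0, 0.001], [0, 0, 0]],
    [[0, 0, 0.001], [0, 0, 0]],
    [[0, 0, 0.001], [0, 0, 0]]
  ]
}}

```text
time_s: 28.85
position: [0.5337, 0.0172, 0.1404]
tcp_rot: [[0.99, 0.141, 0.001], [0.141, -0.99, -0.0], [0.001, 0.0, -1.0]]
force: [-2.9, 0.1, 11.6]
opening: 0.382
```

>>> {"fn": "servo_tool", "kwargs": {
  "targets": [
    [[0, 0, 0.0005], [0, 0, 0]],
    [[0, 0, 0.001], [0, 0, 0]],
    [[0, 0, 0.001], [0, 0, 0]],
    [[0, 0, 0.001], [0, 0, 0]]
  ]
}}

```text
time_s: 29.35
position: [0.5337, 0.0172, 0.1403]
tcp_rot: [[0.99, 0.141, 0.002], [0.141, -0.99, -0.0], [0.002, 0.001, -1.0]]
force: [-4.9, 1.0, 18.1]
opening: 0.382
```

>>> {"fn": "servo_tool", "kwargs": {
  "targets": [
    [[0, 0, 0], [0, 0, 0]],
    [[0, 0, 0], [0, 0, 0]],
    [[0, 0, 0], [0, 0, 0]],
    [[0, 0, 0], [0, 0, 0]],
    [[0, 0, 0], [0, 0, 0]],
    [[0, 0, 0], [0, 0, 0]]
  ]
}}

```text
time_s: 30.1
position: [0.5337, 0.0172, 0.1403]
tcp_rot: [[0.99, 0.141, 0.002], [0.141, -0.99, -0.0], [0.002, 0.001, -1.0]]
force: [-4.9, 0.4, 17.6]
opening: 0.378
```

Run:
```python
from g import *
st();a=cap('scene');b=cap('top')
im=[cv2.resize(c['pixels'][y:y+h,x:x+w],(390,300),interpolation=cv2.INTER_CUBIC) for c,x,y,w,h in((b,300,150,78,60),(a,275,165,78,60),(b,140,40,338,260),(a,235,225,78,60))]
cv2.imwrite('pics/f0.png',np.vstack([np.hstack(im[:2]),np.hstack(im[2:])]))
```

```text
t 30.1 p [0.5337 0.0172 0.1403] jaw -81.88 F [-4.9  0.4 17.6] M [0.08 1.03 0.02] open_mm 32.9 q [-10.  30. 100.  -0.  50.  72.]
```

View pics/f0.png

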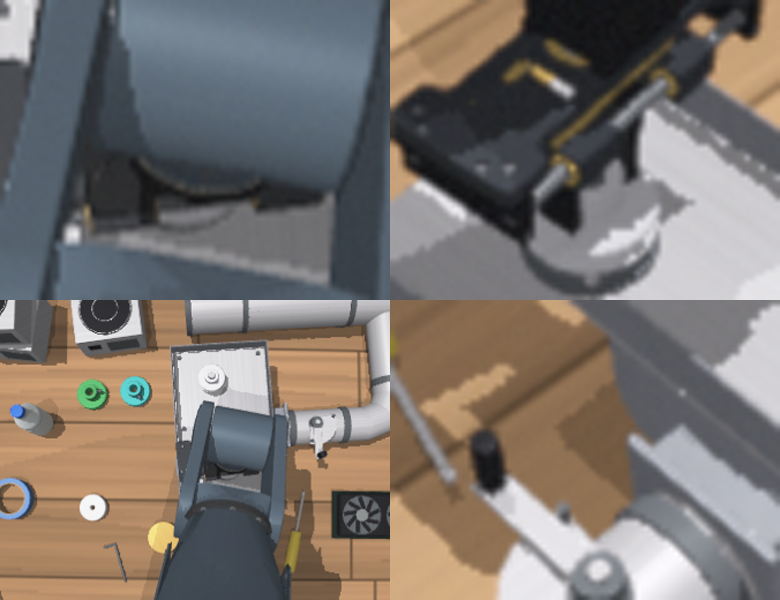

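The picture shows the pulley seated flat and gripped, the lever across the duct, and the bystanders where they were. Force and pose are steady, so I'm handing in.

```bash
python3 -c "
from g import *
order.hand_in();st()"
```

```text
the job is handed in; nothing more can be done
the job is handed in; nothing more can be done
```

I handed the job in at about 30 s, with the arm still gripping the hub and pressing the seated pulley down on the shoulder. No check failed, but the final screw-to-flat alignment was worked out rather than seen, because the hand hides the screw from both cameras.

- **Damper:** I swung the lever round to its closed stop. It stopped advancing while the force rose to 9 N, and pictures then and at the end show it lying across the duct.
- **Shaft:** I pinched it on the flat, where the opening read about 12 mm; the gripper reads about 1 mm low, so that fits 13 mm over the flat. I turned it 90° to face the open side, and the top view agreed.
- **Pulley:** I centred and gripped the white hubbed pulley. A close picture showed its screw 3.7° off the fingers' mid-plane, so I corrected the final hand angle. It slid over the shaft with almost no side force and touched down at the expected height.
- **At hand-in:** The push was steady at about 20 N net, with the hub gripped and no twist, though with about 5 N of side force along x. The bystanders in view had not moved.
- **Disagreements:** The two cameras differed by 2–4 mm, so I took the shaft's position from the pinch readings and centred the pulley by pinching its hub. I estimate the screw's angle is good to a few degrees.

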